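Break the joints of a brick-bond turning blank

ROBOT

A 6-joint arm with a two-finger parallel gripper is mounted at the origin on the work surface. World frame = base frame: x ahead of the robot, y to its left, z up, the work surface at z = 0. Lengths are in m, angles in rad, forces in N, time in s.
With the tool pointing down it reaches from about 0.35 to 0.85 m from the base axis. Payload 8.1 kg.
Tool frame: the origin (TCP) lies at the very end of the fingers, on their centre line; the grasp point (between the pads) lies 19 mm behind it; z points along the fingers, x is the direction in which the jaws open and shut, and the axes are right-handed (so a half turn about z gives the same grasp; the last joint's range is limited). The gripper opens to 85 mm and grips with 20 to 120 N. Pads are 22 mm wide; open, the fingers measure 114 mm over their backs; the gripper's body (76 mm by 85 mm) begins 54 mm behind the grasp point. The pads swing forward as they close: fully open they stand 13 mm farther back than shut.
Start: joints at [-1.243, 0.13, 1.488, -0, 1.523, -0.085], TCP at [0.241, -0.55, 0.231] pointing down, gripper open.
Joint ranges: [-2.96, 2.96], [-0.89, 2.26], [0.02, 2.5], [-1.34, 4.48], [0, 2.73], [-2.66, 2.66]. Speed limits (rad/s): [2.39, 2.39, 2.79, 3.14, 3.14, 3.14].

INTERFACE

Orientations are given as a rotation vector (axis times angle).
In Python, from cell import r, viewer gives the robot as it stands.
- The arm moves only by the tool play_rows, never from a script. Its argument "targets" is a list of rows, each a list of 5 numbers: the opening, from 0 (shut) to 1 (fully open), then the shift along the tool's x, y, z in m, then the turn about the tool's z in rad. In form: [[fingers, dx, dy, dz, turn], ...]. A call has 1 to 12 rows; each row is the pose to reach, as a shift and turn from the pose measured when the call began, along the tool's axes at that moment; what a row does not reach only later rows make up. A row lasts 1/10 s, in which the tool goes at most 50 mm and 8.59 degrees, less where a joint would pass 70% of its speed; a pose out of reach is approached as far as the arm can. A call with a gripper value outside its range is refused whole. The fingers move at their own pace and stop on an object; "newtons" is the grip in N (left out, the last holds). Time passes only in rows, so rows that repeat a pose let the fingers close. It gives the time, the measured TCP pose, the force and the opening at its end, in the units of the state.
- r.observe(): the state, without advancing time (a new reading comes with each control period).
- viewer.read_camera(name): name is "side" or "top" or "wrist"; returns the picture (480x640x3 uint8, red, green, blue); there is no depth.
- viewer.get_calibration(name): a dict with "mtx" (3x3 intrinsics, pixels), "T" (4x4, takes a point from camera to world coordinates); the wrist camera has in their place "tool_from_camera" (4x4, takes a point from camera to tool coordinates, whose origin is the TCP and whose axes are the tool frame's). Camera axes: x right, y down, z forward; pixel columns grow to the right and rows downward; lengths in m; the calibration is good to about 2 mm. A picture is of the moment at which its call begins: read the wrist's pose just before it. get_calibration takes no time and is no camera call.
- r.finish_job(): hands the job in, once; it reports no verdict.
The state is a dict: "time_s": time; "joints": joint angles; "qd": joint speeds; "joint_efforts": joint torques, N m; "position": TCP position; "ee_rot": TCP orientation; "contact_force": force on the tool from outside, world axes, zero at the start; "ft_torque": the same for the moment, N m; "gripper_width": finger opening in m.
Only numpy, scipy, OpenCV 4.12 (cv2) and the standard library are available. Lean on these libraries where they do the work, as an engineer would, in place of code of your own. Each camera call takes 0.05 s, during which the arm holds its last target.

TASK

The two loose long blocks of the second course have been set almost straight above the blocks of the glued first course. Slide them along, lay the half block, which is standing on its side, flat in between them and the end stop, and close the course up gently: all three flat on the first course, tight against the fence, the end stop and each other with no gaps, so that every joint falls over the middle of a block below. Do not shove the stop out of its setting, and leave the other things on the bench where they are.

Things in the scene. Friction and masses are not known exactly. Their poses are not given: they have to be found in the camera images.
- jig: Fixed glue-up jig; origin: centre of the underside of its plywood board (130 mm in x, 370 in y, 18 thick). z up, y along the course towards the end stop, x from the fence to the open side, away from the robot. Glued on it, the first course: three blocks end to end, filling x -20..20, y -115..125, z 18..48 mm in this frame (joints at y 45, -35); the second course lies on z 48.
- fence_mid (a point): Point on the inner face of the fence, at x -20, y 5, z 48 mm in the jig's frame. The fence is a dark wooden strip along the robot's side of the course, 18 mm thick, y -165..125, its top at z 56 mm in the jig's frame (8 mm above the first course). On the other side of the course, and beyond its end away from the stop, there is only bare board.
- stop_face (a point): On the inner face of the end stop, mid-height of the second course: x 0, y 125, z 63.5 mm in the jig's frame while the stop is at its setting. The stop is an aluminium angle, upright 46 mm wide and 8 mm thick, top at z 74.5 mm (3.5 mm below the top of a second-course block); its foot, with a black star knob 26 mm high, lies outside the course (y 133..177).
- stop (a joint): How far the end stop has slipped outwards from its setting, in m (starts at 0). Its clamp holds against a push along the course of up to about 25 N; beyond that it slips and stays where it is.
- long_a_mid (a point): Centre of a loose long beech block, 40 mm (x) by 80 mm (y) by 30 mm (z), about 70 g, lying on the first course next to the stop at the start: 4 to 16 mm short of the stop, 2 to 6 mm off the fence and slightly askew. Loose blocks slide on the wood with a push of about 1 N. Either long block may lie next to the half block in the end.
- long_b_mid (a point): Centre of the other loose long block, the same size as the first; it starts on the first course on the far side of the first long block from the stop, 6 to 28 mm from it.
- half_mid (a point): Centre of the half block, beech, about 36 g: 30 mm along its own x, 40 mm along its y and z. It stands on the bench on one of its 30 x 40 sides: 40 mm high, its x level and pointing away from the jig, nothing near it on that side. In the course it must lie flat, 30 mm high, like the others. Pushed level along its x, within 6 mm of its top, it tips rather than slides.
- quarter_mid (a point): Centre of a quarter-block offcut of the same wood, 40 by 20 by 30 mm high; it is not needed.
- slip_mid (a point): Centre of a thin offcut of the same wood, 40 by 40 by 14 mm high; it is not needed.
- spare_mid (a point): Centre of a spare long block, 40 by 80 by 30 mm high, on the bench beyond the jig; it is not needed.
- glue: White glue bottle standing on the bench, 60 mm across, 170 mm high; origin at the centre of its underside.
- mallet: Wooden mallet lying on the bench, 315 mm long along its x, head 110 mm in y at its +x end; origin on the bench under the handle.
- finial: Turned wooden finial standing on the bench, 54 mm across, 147 mm high; origin under its centre.
- tape: Roll of paper tape lying flat, 100 mm across, 25 mm high; origin under its centre.
- brush: Glue brush lying on the bench, 200 mm long along its x; origin under its middle.
Mind the look-alikes: they are no part of the job. Leave any white or yellow look-alike of the part that bears long_b_mid alone.

How it is judged:
At the end, for the whole second after the job is handed in: Half block flat (30 mm high) by the end stop, then both long blocks on the first course in one row, level (2 mm): within 1.5 mm of the fence, square to it (1.7 degrees), joints closed to 1.5 mm, the half within 1.5 mm of the stop at its setting; at rest; the stop slipped less than 1.5 mm (x of half_mid in the frame of jig between -0.0015 and 0.0015 m and z of half_mid in the frame of jig between 0.061 and 0.065 m and angle between the x axis of half_mid and the z axis of jig, either way round below 0.04 rad and linear speed of each of half, long_a, long_b below 0.01 m/s and x of long_a_mid in the frame of jig between -0.0015 and 0.0015 m and z of long_a_mid in the frame of jig between 0.061 and 0.065 m and angle between the z axis of each of long_a_mid, long_b_mid and the z axis of jig, either way round below 0.04 rad and x of long_b_mid in the frame of jig between -0.0015 and 0.0015 m and z of long_b_mid in the frame of jig between 0.061 and 0.065 m and (angle between the y axis of half_mid and the y axis of jig, either way round below 0.04 rad or angle between the z axis of half_mid and the y axis of jig, either way round below 0.04 rad) and angle between the y axis of each of long_a_mid, long_b_mid and the y axis of jig, either way round below 0.03 rad and y of half_mid in the frame of jig between 0.1035 and 0.107 m and distance between long_a_mid and long_b_mid below 0.0815 m and value of joint stop below 0.0015 m and (distance between half_mid and long_a_mid below 0.0615 m or distance between half_mid and long_b_mid below 0.0615 m)); the robot touches nothing.
It fails at once if a bystander on the bench is moved by more than 20 mm (distance of any of quarter_mid, slip_mid, spare_mid, glue, mallet, finial, tape, brush from where it was at the start of the episode above 0.02 m).
It also fails if it takes over 70 s, if anything falls off the work surface, if the arm or the gripper's body presses on something with over 40 N, if the wrist force passes 120 N, or if a joint passes its speed limit or range.

## Working session

There is one attempt and no reset: what is moved stays moved. The work goes in short steps, Python scripts to look and compute and a tool call to move; the robot and the scene stay as the last step left them, time stands still between calls to the robot, and variables do not carry over. Pictures are saved under pics/ and viewed, and the job is handed in when it is done.

Besides the shell and the picture viewer there is one more tool, called after "Call:" by a JSON object that holds its "api" and its "payload", one argument or row to a line. play_rows: Moves the arm, as the interface text tells. Its arguments: {"type":"object","properties":{"targets":{"type":"array","items":{"type":"array","items":{"type":"number"}}},"newtons":{"type":"number"}},"required":["targets"]}

```bash
ls; mkdir -p pics; python3 - <<'E'
from cell import r, viewer
import cv2
s=r.observe(); print(s)
for n in ("side","top","wrist"):
    im=viewer.read_camera(n); cv2.imwrite(f"pics/{n}0.png",im[:,:,::-1])
    print(n,viewer.get_calibration(n))
E
```

```text
pics
{'time_s': 0.0, 'joints': array([-1.24337142e+00,  1.31193736e-01,  1.48924749e+00,  5.12147142e-06,
        1.52301397e+00, -8.54309385e-02]), 'qd': array([-0.00068792,  0.00061622, -0.0016931 ,  0.00123092, -0.00098588,
        0.00059693]), 'joint_efforts': array([ 2.00475342e-04, -5.69391525e+01, -5.00554132e+01, -2.15506711e-04,
        1.42918172e-02, -6.34330536e-05]), 'position': array([ 0.24056613, -0.54906925,  0.23024244]), 'ee_rot': array([-2.62863087e+00,  1.71833033e+00,  2.29755122e-03]), 'contact_force': array([ 0.23280961, -0.21793989, -1.13320506]), 'ft_torque': array([0.01480979, 0.01870274, 0.04062086]), 'gripper_width': 0.08556629910466826}
side {'mtx': array([[535.23783499,   0.        , 319.2836796 ],
       [  0.        , 535.23783499, 241.39671234],
       [  0.        ,   0.        ,   1.        ]]), 'T': array([[-0.9715124 , -0.11456884,  0.20745512,  0.2279076 ],
       [-0.23580644,  0.55465095, -0.79797096,  1.12321069],
       [-0.02364257, -0.82415794, -0.56586635,  0.86167799],
       [ 0.        ,  0.        ,  0.        ,  1.        ]])}
top {'
[... 242 characters left out ...]
4663, -0.02068848,  0.01669149,  0.01148729],
       [-0.01489489, -0.08414421, -0.99634226,  1.35601344],
       [ 0.        ,  0.        ,  0.        ,  1.        ]])}
wrist {'mtx': array([[355.77710913,   0.        , 328.19937655],
       [  0.        , 355.77710913, 239.96408723],
       [  0.        ,   0.        ,   1.        ]]), 'tool_from_camera': array([[ 9.99999994e-01, -6.55522447e-05,  8.95856598e-05,
         3.73917250e-04],
       [ 3.39756050e-05,  9.49032033e-01,  3.15179631e-01,
        -8.04240909e-02],
       [-1.05680393e-04, -3.15179626e-01,  9.49032029e-01,
        -1.42456953e-01],
       [ 0.00000000e+00,  0.00000000e+00,  0.00000000e+00,
         1.00000000e+00]])}
```

View pics/side0.png

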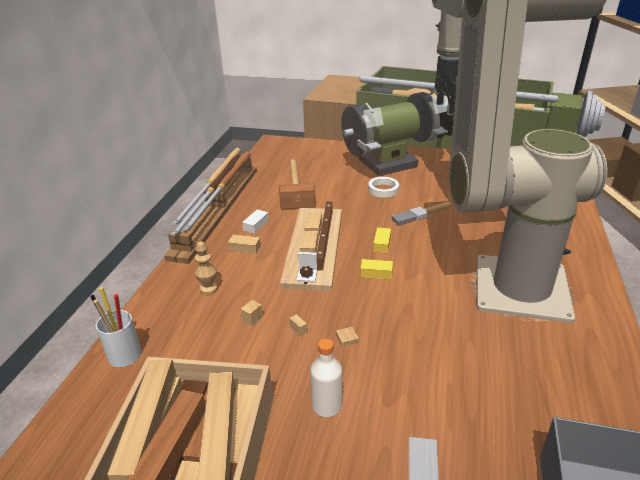

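View pics/top0.png

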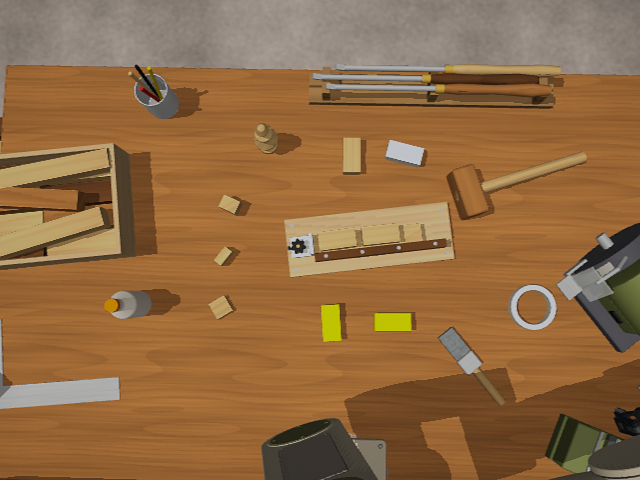

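View pics/wrist0.png

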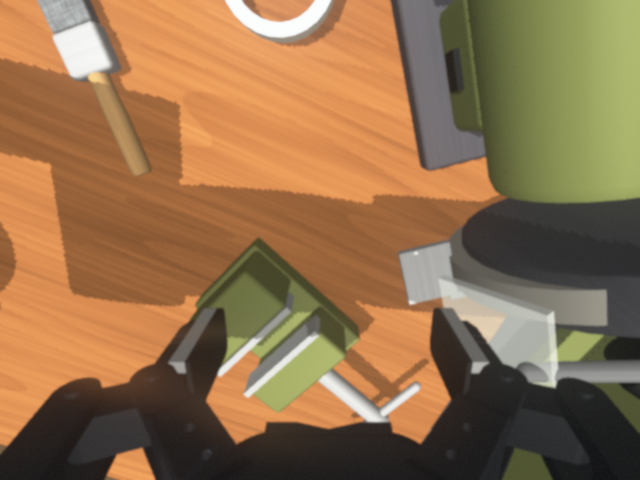

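```bash
python3 - <<'E'
import cv2
t=cv2.imread("pics/top0.png"); s=cv2.imread("pics/side0.png")
cv2.imwrite("pics/c1.png",cv2.resize(t[185:325,190:470],None,fx=2.8,fy=2.8,interpolation=cv2.INTER_CUBIC))
cv2.imwrite("pics/c2.png",cv2.resize(s[200:360,220:420],None,fx=3.7,fy=3.7,interpolation=cv2.INTER_CUBIC))
E
```

```text
(no output)
```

View pics/c1.png

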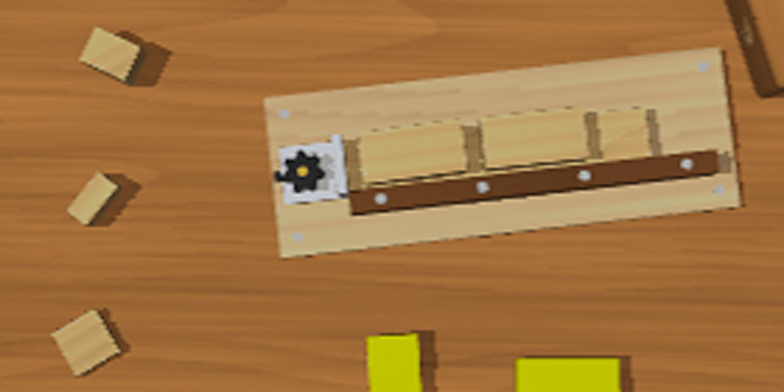

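View pics/c2.png

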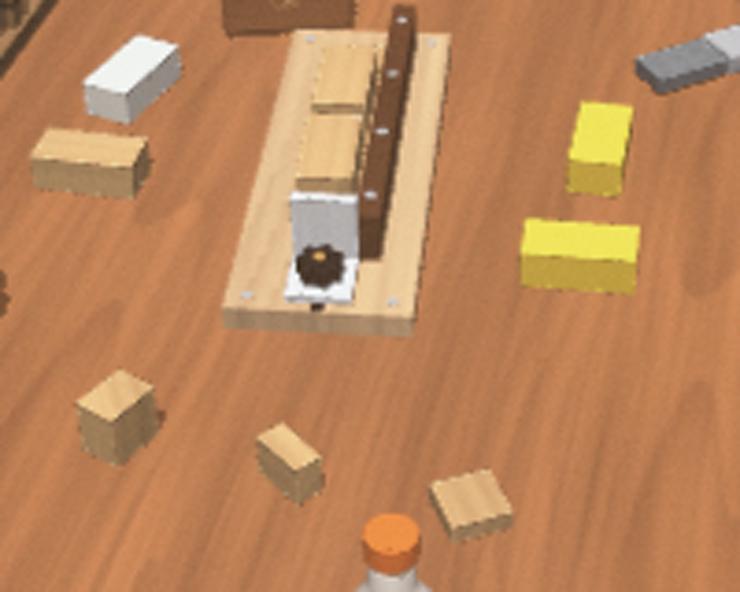

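```bash
cat > h.py <<'E'
import numpy as np, cv2
from scipy.spatial.transform import Rotation as R
from scipy.optimize import least_squares
from cell import r, viewer
def cal(n):
    c=viewer.get_calibration(n); 
    if 'T' in c: return c['mtx'],c['T']
    s=r.observe(); W=np.eye(4); W[:3,:3]=R.from_rotvec(s['ee_rot']).as_matrix(); W[:3,3]=s['position']
    return c['mtx'],W@c['tool_from_camera']
def proj(P,K,T):
    P=np.atleast_2d(P); q=(P-T[:3,3])@T[:3,:3]; q=q@K.T; return q[:,:2]/q[:,2:]
def ray(px,K,T,z):
    px=np.atleast_2d(px).astype(float); d=np.c_[px,np.ones(len(px))]@np.linalg.inv(K).T@T[:3,:3].T
    o=T[:3,3]; return o+d*((z-o[2])/d[:,2])[:,None]
def jigT(x,y,a):
    T=np.eye(4); T[:3,:3]=R.from_euler('z',a).as_matrix(); T[:3,3]=[x,y,0]; return T
def to_w(T,P): return np.atleast_2d(P)@T[:3,:3].T+T[:3,3]
def go(x,y,z,yaw):
    "move numbers to tool at world x,y,z with tool x at world yaw"
    s=r.observe(); M=R.from_rotvec(s['ee_rot']).as_matrix()
    d=M.T@(np.array([x,y,z])-s['position'])
    cur=np.arctan2(M[1,0],M[0,0]); t=-(yaw-cur); t=(t+np.pi)%(2*np.pi)-np.pi
    print('d',np.round(d,4),'turn',round(t,4),'j6',s['joints'][5],'pos',np.round(s['position'],4),'yaw',round(cur,4),'t',s['time_s'])
def shot(n,f,crop=None,k=1):
    K,T=cal(n); im=viewer.read_camera(n)[:,:,::-1]
    np.savez('pics/'+f+'.npz',K=K,T=T); cv2.imwrite('pics/'+f+'_full.png',im)
    if crop: x0,x1,y0,y1=crop; im=cv2.resize(np.ascontiguousarray(im[y0:y1,x0:x1]),None,fx=k,fy=k,interpolation=cv2.INTER_CUBIC)
    cv2.imwrite('pics/'+f+'.png',im)
E
python3 - <<'E'
from h import *
K,T=cal('top')
c=np.array([[265,98],[720,47],[740,207],[281,257]])/2.8+[190,185]
print(c); w=ray(c,K,T,.018); print(w)
ref=np.array([[.065,.185],[.065,-.185],[-.065,-.185],[-.065,.185]])
f=lambda p:(proj(to_w(jigT(*p),np.c_[ref,[.018]*4]),K,T)-c).ravel()
s=least_squares(f,[.4,0,0]); print(s.x,s.fun)
Ks,Ts=cal('side')
cs=np.array([[297,30],[450,36],[412,320],[225,311]])/3.7+[220,200]
rs=ref[[1,2,3,0]]
g=lambda p:(proj(to_w(jigT(*p),np.c_[rs,[.018]*4]),Ks,Ts)-cs).ravel()
s2=least_squares(g,s.x); print(s2.x,s2.fun)
# half block top corners
h=np.array([[100,26],[143,46],[127,82],[80,63]])/2.8+[190,185]
print('half top',ray(h,K,T,.04), ray(h,K,T,.04).mean(0))
b=np.array([[78,405],[119,371],[156,388],[113,425]])/3.7+[220,200]
print(ray(b,Ks,Ts,.04),ray(b,Ks,Ts,.04).mean(0))
E
```

```text
[[284.64285714 220.        ]
 [447.14285714 201.78571429]
 [454.28571429 258.92857143]
 [290.35714286 276.78571429]]
[[ 0.59005     0.12868993  0.018     ]
 [ 0.63892489 -0.23791916  0.018     ]
 [ 0.50988883 -0.25452732  0.018     ]
 [ 0.46195611  0.11226529  0.018     ]]
[ 0.55020856 -0.06286962  0.1308419 ] [-0.14402013 -0.20746695 -0.04968358  0.05825684  0.10805796 -0.00309835
  0.08350334  0.1484089 ]
[ 0.54909789 -0.05538385  0.13463362] [-0.44341556 -0.03418072  0.51116039 -0.24876763  0.58258539  0.04876796
 -0.65142292  0.01963707]
half top [[0.64266037 0.26042726 0.04      ]
 [0.62720612 0.2254265  0.04      ]
 [0.59800304 0.23721969 0.04      ]
 [0.61252177 0.27534899 0.04      ]] [0.62009783 0.24960561 0.04      ]
[[0.64025468 0.26979499 0.04      ]
 [0.62605879 0.2338478  0.04      ]
 [0.59774852 0.24440197 0.04      ]
 [0.61264459 0.28257397 0.04      ]] [0.61917665 0.25765468 0.04      ]
```

```bash
python3 - <<'E'
from h import *
go(.55,-.05,.22,.13)
E
```

```text
d [-0.3331 -0.4837  0.011 ] turn -1.288 j6 -0.08542250369004704 pos [ 0.2406 -0.5492  0.2305] yaw -1.158 t 0.15
```

Call:
{"api": "play_rows", "payload": {
  "targets": [
    [1,0,0,-0.05,0],
    [1,0,0,-0.1,0],
    [1,-0.05,-0.07,-0.1,-0.2],
    [1,-0.2,-0.3,-0.1,-0.8],
    [1,-0.333,-0.484,-0.05,-1.288],
    [1,-0.333,-0.484,-0.05,-1.288],
    [1,-0.333,-0.484,-0.05,-1.288],
    [1,-0.333,-0.484,0.0,-1.288],
    [1,-0.333,-0.484,0.01,-1.288],
    [1,-0.333,-0.484,0.01,-1.288],
    [1,-0.333,-0.484,0.01,-1.288],
    [1,-0.333,-0.484,0.01,-1.288]
  ]
}}

```text
time_s: 1.35
position: [0.4996, -0.1309, 0.2481]
ee_rot: [-3.133, -0.209, 0.0]
contact_force: [0.8, -0.7, 0.2]
gripper_width: 0.0853
```

```bash
python3 - <<'E'
from h import *
go(.55,-.05,.22,.13)
shot('wrist','w1')
E
```

```text
d [ 0.0608 -0.0734  0.0282] turn 0.0033 j6 -0.48965410822788097 pos [ 0.4996 -0.1309  0.2481] yaw 0.1333 t 1.35
```

View pics/w1.png

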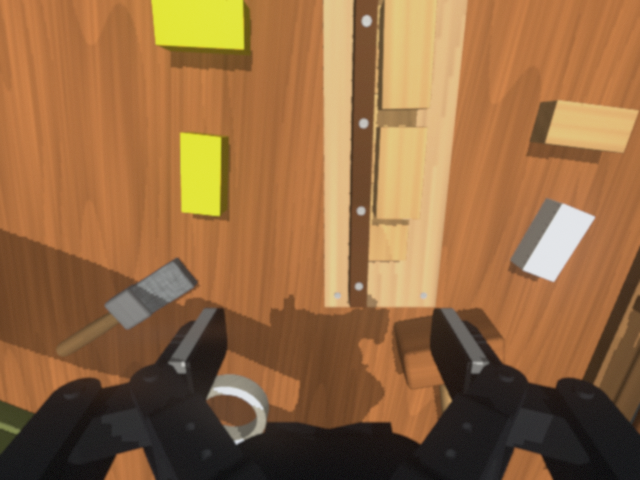

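Call:
{"api": "play_rows", "payload": {
  "targets": [
    [1,0.04,-0.05,0.0,0],
    [1,0.055,-0.1,0.0,0],
    [1,0.055,-0.12,0.01,0],
    [1,0.055,-0.12,0.01,0],
    [1,0.055,-0.12,0.01,0],
    [1,0.055,-0.12,0.01,0]
  ]
}}

```text
time_s: 2.0
position: [0.5397, 0.0012, 0.236]
ee_rot: [-3.128, -0.21, 0.002]
contact_force: [0.4, 0.2, 0.2]
gripper_width: 0.0856
```

```bash
python3 - <<'E'
from h import *
go(.55,-.05,.22,.13)
shot('wrist','w2')
E
```

```text
d [0.0034 0.0522 0.0157] turn 0.0042 j6 -0.23132936112487737 pos [0.5397 0.0012 0.236 ] yaw 0.1342 t 2.0
```

View pics/w2.png

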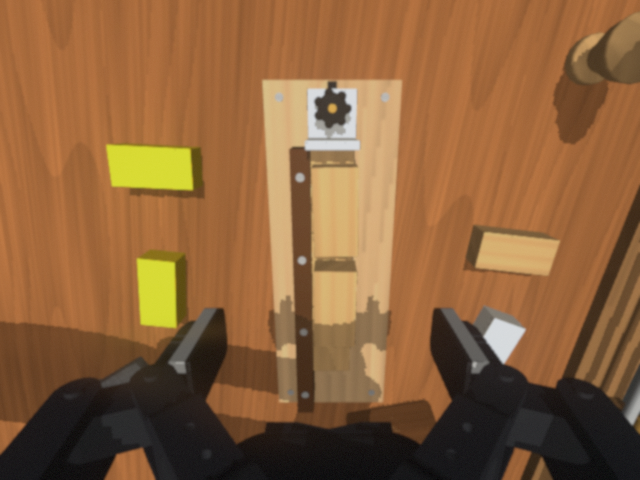

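```bash
python3 - <<'E'
import cv2
t=cv2.imread("pics/w2_full.png")
cv2.imwrite("pics/c3.png",cv2.resize(t[65:245,250:420],None,fx=3.3,fy=3.3,interpolation=cv2.INTER_CUBIC))
cv2.imwrite("pics/c4.png",cv2.resize(t[240:420,250:420],None,fx=3.3,fy=3.3,interpolation=cv2.INTER_CUBIC))
E
```

```text
(no output)
```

View pics/c3.png

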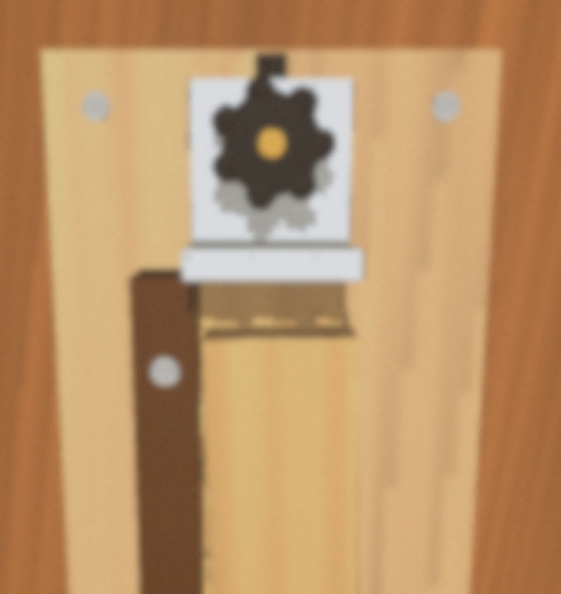

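View pics/c4.png

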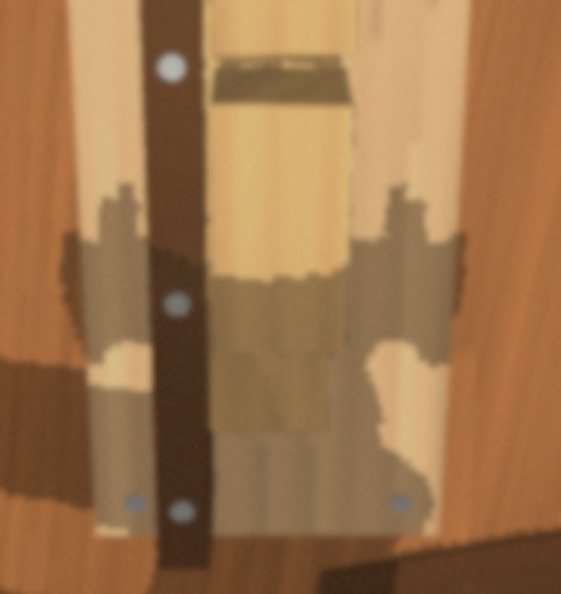

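```bash
cat > fit.py <<'E'
from h import *
d=np.load('pics/w2.npz'); K,T=d['K'],d['T']
A=lambda p:np.array(p)/3.3+[250,65]-.35
B=lambda p:np.array(p)/3.3+[250,240]-.35
obj=np.array([[-65,185,18],[65,185,18],[-65,-185,18],[65,-185,18],[-38,125,56],[-38,-165,56],[-20,-165,56],[-23,125,74.5],[23,125,74.5],[-20,-115,48],[20,-115,48]])/1000.
px=np.vstack([A([[40,50],[502,50]]),B([[97,535],[440,535]]),A([[132,272]]),B([[158,568],[210,568]]),A([[182,282],[363,282]]),B([[210,430],[327,430]])])
f=lambda p:(proj(to_w(jigT(*p[:3]),obj)+[0,0,p[3]],K,T)-px).ravel()
s=least_squares(f,[.55,-.06,.13,0]); print(s.x); print(s.fun.reshape(-1,2).round(1))
J=jigT(*s.x[:3]); np.save('jig.npy',s.x)
Ji=np.linalg.inv(J)
def jz(px,z): return to_w(Ji,ray(px,K,T,z+s.x[3]))*1000
if __name__=='__main__':
    print('a',jz(np.vstack([A([[200,333],[356,333]]),B([[207,57],[343,57]])]),.078).round(1))
    print('b',jz(B([[212,103],[352,103],[208,352],[335,352]]),.078).round(1))
E
python3 fit.py
```

```text
[ 0.551112   -0.06359493  0.13346286 -0.00066053]
[[ 0.5 -0.4]
 [-0.  -0.3]
 [-0.1 -0.5]
 [-0.3 -0.4]
 [-0.6  1.3]
 [ 0.   0. ]
 [ 0.1  0. ]
 [-0.1 -0.3]
 [ 0.3 -0.2]
 [-0.1  0.3]
 [ 0.4  0.3]]
a [[-18.4 112.5  77.3]
 [ 21.1 112.5  77.3]
 [-17.7  31.   77.3]
 [ 19.7  31.1  77.3]]
b [[-16.5  17.4  77.3]
 [ 22.5  17.4  77.3]
 [-18.6 -63.3  77.3]
 [ 19.4 -63.2  77.3]]
```

```bash
cat >> h.py <<'E'
import os
if os.path.exists('jig.npy'):
    JP=np.load('jig.npy'); J=jigT(*JP[:3]); Ji=np.linalg.inv(J)
def goj(x,y,z,dyaw=0):
    p=to_w(J,[[x/1000,y/1000,z/1000]])[0]; go(*p,JP[2]+dyaw)
def wherej():
    s=r.observe(); p=to_w(Ji,s['position'])[0]*1000
    f=J[:3,:3].T@s['contact_force']; M=R.from_rotvec(s['ee_rot']).as_matrix()
    print('jig mm',p.round(2),'F jig',f.round(1),'w',round(s['gripper_width']*1000,1),'yaw',round(np.arctan2(M[1,0],M[0,0])-JP[2],4),'tilt',M[:2,2].round(3),'t',round(s['time_s'],2))
E
python3 -c "
from h import *
goj(1,72,58)"
```

```text
d [ 0.0038 -0.0055  0.1782] turn -0.0001 j6 -0.23114562296838634 pos [0.5397 0.0008 0.2362] yaw 0.1334 t 2.05
```

Call:
{"api": "play_rows", "payload": {
  "targets": [
    [0.65,0.004,-0.005,0.04,0],
    [0.65,0.004,-0.005,0.08,0],
    [0.65,0.004,-0.005,0.11,0],
    [0.65,0.004,-0.0055,0.13,0],
    [0.65,0.004,-0.0055,0.14,0],
    [0.65,0.004,-0.0055,0.14,0],
    [0.65,0.004,-0.0055,0.14,0]
  ]
}}

```text
time_s: 2.75
position: [0.5436, 0.0069, 0.0975]
ee_rot: [-3.129, -0.207, -0.001]
contact_force: [1.3, 0.0, 0.6]
gripper_width: 0.0552
```

```bash
python3 - <<'E'
from h import *
wherej(); goj(1,72,58)
shot('wrist','w3')
E
```

```text
jig mm [ 1.94 70.84 97.53] F jig [ 1.3 -0.2  0.6] w 55.2 yaw -0.0011 tilt [0.    0.006] t 2.75
d [-0.001  -0.0009  0.0395] turn -0.0011 j6 -0.21983112405253954 pos [0.5436 0.0069 0.0975] yaw 0.1324 t 2.75
```

View pics/w3.png

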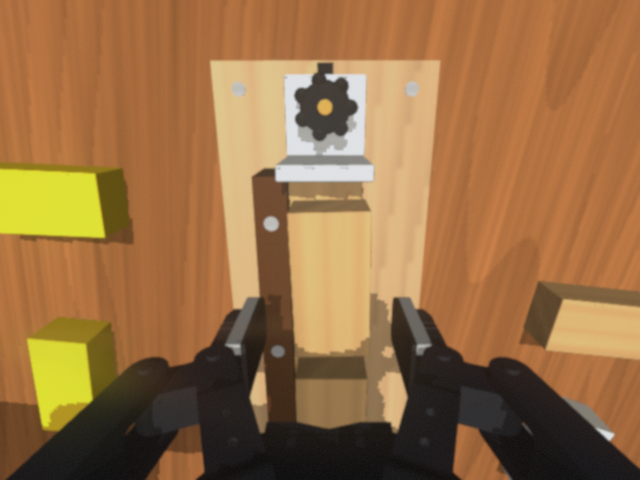

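Call:
{"api": "play_rows", "payload": {
  "targets": [
    [0.65,-0.001,-0.001,0.02,0],
    [0.65,-0.001,-0.001,0.035,0],
    [0.65,-0.001,-0.001,0.0395,0],
    [0.65,-0.001,-0.001,0.0395,0],
    [0.3,-0.001,-0.001,0.0395,0],
    [0.3,-0.001,-0.001,0.0395,0],
    [0.3,-0.001,-0.001,0.0395,0],
    [0.3,-0.001,-0.001,0.0395,0]
  ],
  "newtons": 25
}}

```text
time_s: 3.6
position: [0.5436, 0.0081, 0.0593]
ee_rot: [-3.129, -0.208, -0.005]
contact_force: [-0.2, 0.2, 4.2]
gripper_width: 0.0394
```

```bash
python3 - <<'E'
from h import *
wherej(); 
shot('wrist','w4')
E
```

```text
jig mm [ 2.05 72.04 59.32] F jig [-0.2  0.2  4.2] w 39.4 yaw -0.0008 tilt [0.003 0.006] t 3.6
```

View pics/w4.png

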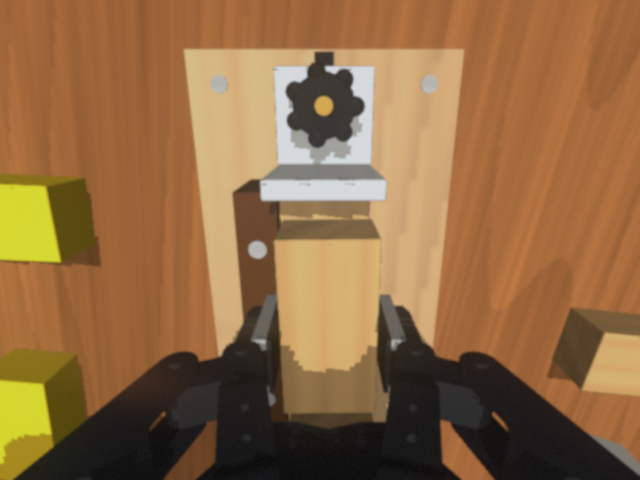

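Call:
{"api": "play_rows", "payload": {
  "targets": [
    [0.3,0,0.0,-0.001,0],
    [0.3,0,0.005,-0.001,0],
    [0.3,0,0.012,-0.001,0],
    [0.3,0,0.02,-0.001,0],
    [0.3,0,0.028,-0.001,0],
    [0.3,0,0.035,-0.001,0],
    [0.3,0,0.038,-0.001,0],
    [0.3,-0.001,0.038,-0.001,0],
    [0.3,-0.002,0.038,-0.001,0],
    [0.3,-0.002,0.038,-0.001,0]
  ]
}}

```text
time_s: 4.65
position: [0.5471, -0.0299, 0.0605]
ee_rot: [-3.13, -0.208, -0.007]
contact_force: [1.8, 0.1, -0.8]
gripper_width: 0.0393
```

```bash
python3 - <<'E'
from h import *
wherej()
E
```

```text
jig mm [ 0.51 33.97 60.46] F jig [ 1.8 -0.1 -0.8] w 39.3 yaw -0.0007 tilt [0.004 0.005] t 4.65
```

Call:
{"api": "play_rows", "payload": {
  "targets": [
    [0.3,-0.001,0,0,0],
    [0.3,-0.0015,0,0,0],
    [0.3,-0.0015,0,0,0]
  ]
}}

```text
time_s: 4.95
position: [0.5469, -0.0297, 0.061]
ee_rot: [-3.13, -0.208, -0.011]
contact_force: [6.1, -0.1, -4.0]
gripper_width: 0.0394
```

```bash
python3 - <<'E'
from h import *
wherej()
E
```

```text
jig mm [ 0.33 34.11 60.99] F jig [ 6.  -0.9 -4. ] w 39.4 yaw -0.0006 tilt [0.007 0.006] t 4.95
```

Call:
{"api": "play_rows", "payload": {
  "targets": [
    [0.65,0,0,0,0],
    [0.65,0,0,0,0],
    [0.65,0,0,0,0],
    [0.65,0,0,-0.04,0],
    [0.65,0,0,-0.09,0],
    [0.65,0,0,-0.1,0],
    [0.65,0,0,-0.1,0]
  ]
}}

```text
time_s: 5.65
position: [0.5481, -0.0306, 0.1642]
ee_rot: [-3.131, -0.209, -0.02]
contact_force: [0.6, -0.6, 0.0]
gripper_width: 0.0553
```

```bash
python3 - <<'E'
from h import *
wherej(); shot('wrist','w5'); go(.62,.20,.2,-.41)
E
```

```text
jig mm [  1.44  33.14 164.21] F jig [ 0.5 -0.7  0. ] w 55.3 yaw -0.0004 tilt [0.013 0.005] t 5.65
d [ 0.1035 -0.2187 -0.0365] turn 0.543 j6 -0.2876443242204165 pos [ 0.5467 -0.0303  0.1617] yaw 0.133 t 5.7
```

View pics/w5.png

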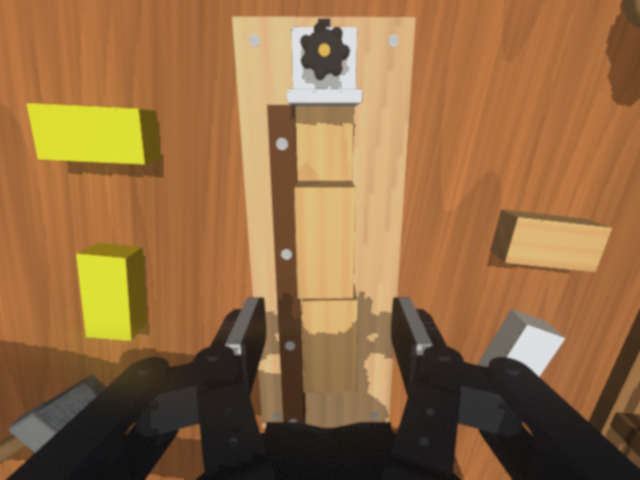

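Call:
{"api": "play_rows", "payload": {
  "targets": [
    [0.0,0.02,-0.03,-0.03,0.1],
    [0.0,0.04,-0.07,-0.036,0.24],
    [0.0,0.06,-0.12,-0.036,0.38],
    [0.0,0.08,-0.17,-0.036,0.5],
    [0.0,0.1,-0.21,-0.036,0.543],
    [0.0,0.1035,-0.2187,-0.036,0.543],
    [0.0,0.1035,-0.2187,-0.036,0.543],
    [0.0,0.1035,-0.2187,-0.036,0.543],
    [0.0,0.1035,-0.2187,-0.036,0.543]
  ]
}}

```text
time_s: 6.6
position: [0.6194, 0.1982, 0.1985]
ee_rot: [-3.07, 0.64, -0.01]
contact_force: [0.9, 0.3, -0.3]
gripper_width: 0.0
```

```bash
python3 - <<'E'
from h import *
wherej(); shot('wrist','w6'); go(.62,.20,.2,-.41)
E
```

```text
jig mm [102.57 250.4  198.45] F jig [ 0.9  0.2 -0.3] w 0.0 yaw -0.5447 tilt [0.007 0.004] t 6.6
d [-0.0004 -0.0018 -0.001 ] turn -0.0016 j6 0.6406344153604906 pos [0.6197 0.1982 0.199 ] yaw -0.4116 t 6.65
```

View pics/w6.png

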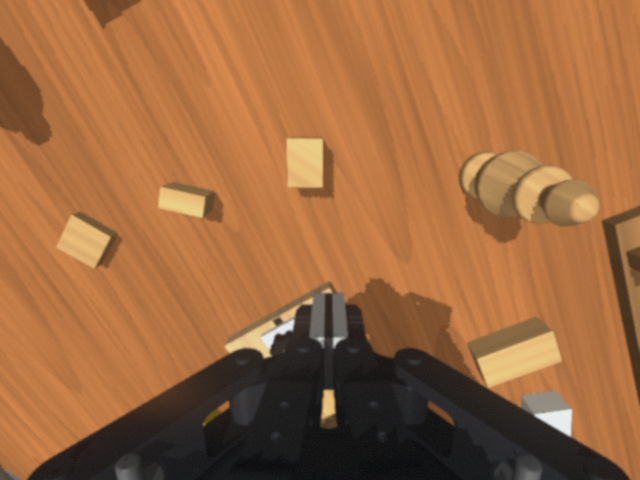

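```bash
python3 - <<'E'
import cv2
t=cv2.imread("pics/w6_full.png")
cv2.imwrite("pics/c6.png",cv2.resize(t[120:270,50:350],None,fx=2.6,fy=2.6,interpolation=cv2.INTER_CUBIC))
cv2.imwrite("pics/c7.png",cv2.resize(t[125:200,275:345],None,fx=8,fy=8,interpolation=cv2.INTER_CUBIC))
E
```

```text
(no output)
```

View pics/c6.png

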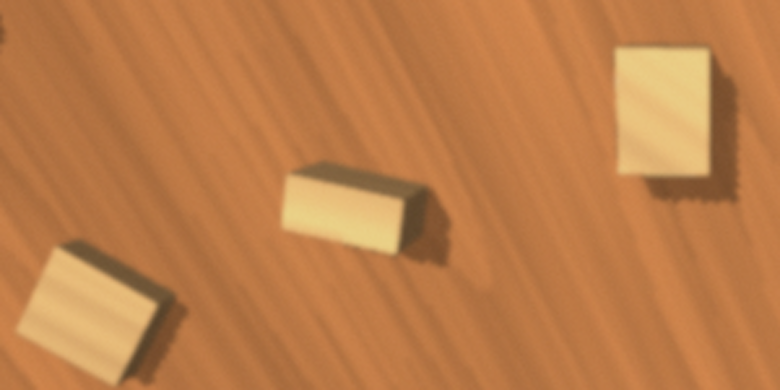

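View pics/c7.png

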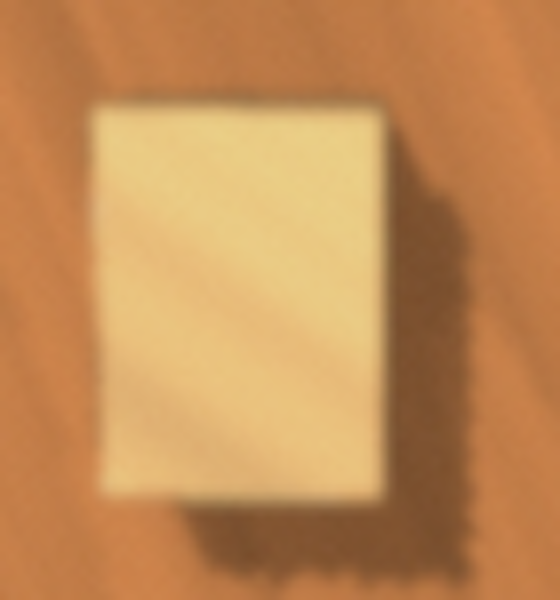

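```bash
python3 - <<'E'
from h import *
d=np.load('pics/w6.npz'); K,T=d['K'],d['T']
c=np.array([[94,103],[386,103],[386,498],[103,498]])/8+[275,125]-.44
w=ray(c,K,T,.04); print(w.round(4), np.linalg.norm(np.diff(w,axis=0),axis=1)); m=w.mean(0)
e=(w[1]+w[2]-w[0]-w[3]); yaw=np.arctan2(e[1],e[0]); print(m,yaw)
u=np.array([np.cos(yaw),np.sin(yaw)]); np.save('half.npy',[m[0],m[1],yaw])
p=m[:2]-u*.036; go(p[0],p[1],.12,yaw); go(p[0],p[1],.036,yaw)
E
```

```text
[[0.6165 0.2751 0.04  ]
 [0.6437 0.2632 0.04  ]
 [0.6274 0.2263 0.04  ]
 [0.5999 0.2384 0.04  ]] [0.02971637 0.04032954 0.03003757]
[0.62188647 0.25076496 0.04      ] -0.4117284746892786
d [-0.0554 -0.0485  0.079 ] turn 0.0001 j6 0.6406344153604906 pos [0.6197 0.1982 0.199 ] yaw -0.4116 t 6.65
d [-0.0559 -0.0478  0.163 ] turn 0.0001 j6 0.6406344153604906 pos [0.6197 0.1982 0.199 ] yaw -0.4116 t 6.65
```

Call:
{"api": "play_rows", "payload": {
  "targets": [
    [0,-0.03,-0.03,0.03,0],
    [0,-0.056,-0.048,0.06,0],
    [0,-0.056,-0.048,0.1,0],
    [0,-0.056,-0.048,0.13,0],
    [0,-0.056,-0.048,0.14,0],
    [0,-0.056,-0.048,0.14,0],
    [0,-0.056,-0.048,0.14,0]
  ]
}}

```text
time_s: 7.35
position: [0.59, 0.2648, 0.061]
ee_rot: [-3.068, 0.642, -0.014]
contact_force: [0.3, 0.0, 0.8]
gripper_width: -0.0003
```

```bash
python3 - <<'E'
from h import *
h=np.load('half.npy'); u=np.array([np.cos(h[2]),np.sin(h[2])]); p=h[:2]-u*.036
go(p[0],p[1],.036,h[2]); wherej(); shot('wrist','w7')
E
```

```text
d [-0.0013  0.0004  0.025 ] turn -0.0011 j6 0.7539043871824711 pos [0.59   0.2648 0.061 ] yaw -0.4128 t 7.35
jig mm [ 82.26 320.35  60.98] F jig [ 0.3 -0.   0.8] w -0.3 yaw -0.5463 tilt [0.01  0.005] t 7.35
```

View pics/w7.png

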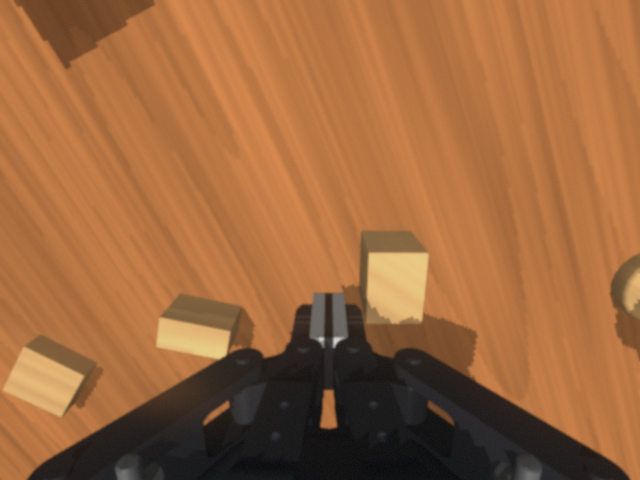

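Call:
{"api": "play_rows", "payload": {
  "targets": [
    [0,0,0,0.02,0],
    [0,0,0,0.025,0],
    [0,0,0,0.025,0],
    [0,0.005,0,0.025,0],
    [0,0.01,0,0.025,0],
    [0,0.015,0,0.025,0],
    [0,0.02,0,0.025,0],
    [0,0.025,0,0.025,0],
    [0,0.025,0,0.025,0]
  ]
}}

```text
time_s: 8.3
position: [0.6157, 0.256, 0.0406]
ee_rot: [-3.065, 0.642, -0.02]
contact_force: [-7.3, -0.4, 17.8]
gripper_width: -0.0
```

```bash
python3 - <<'E'
from h import *
h=np.load('half.npy'); u=np.array([np.cos(h[2]),np.sin(h[2])]); p=h[:2]
go(p[0],p[1],.036,h[2]); wherej(); shot('wrist','w8',(250,550,180,420),2.6)
E
```

```text
d [0.0077 0.0024 0.0046] turn -0.0011 j6 0.7274233131486834 pos [0.6157 0.256  0.0406] yaw -0.4128 t 8.3
jig mm [106.59 308.14  40.6 ] F jig [-7.3  0.6 17.8] w -0.0 yaw -0.5463 tilt [0.014 0.008] t 8.3
```

View pics/w8.png

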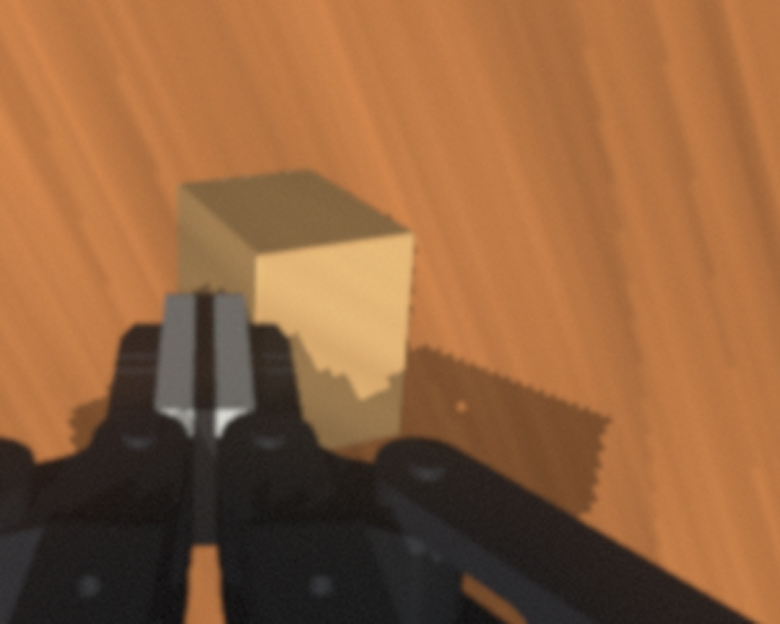

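Call:
{"api": "play_rows", "payload": {
  "targets": [
    [0,0.001,0,-0.002,0],
    [0,0.005,0,-0.003,0],
    [0,0.009,0,-0.004,0],
    [0,0.013,0,-0.004,0],
    [0,0.013,0,-0.004,0]
  ]
}}

```text
time_s: 8.85
position: [0.6278, 0.2502, 0.0442]
ee_rot: [-3.065, 0.643, -0.019]
contact_force: [0.5, -0.1, -0.2]
gripper_width: -0.0001
```

```bash
python3 - <<'E'
from h import *
h=np.load('half.npy'); u=np.array([np.cos(h[2]),np.sin(h[2])]); p=h[:2]
go(p[0],p[1],.036,h[2]); wherej(); shot('wrist','w9',(250,550,180,420),2.6)
E
```

```text
d [-0.0058  0.0019  0.0081] turn -0.0017 j6 0.7143292888428681 pos [0.6278 0.2502 0.0442] yaw -0.4134 t 8.85
jig mm [117.77 300.76  44.16] F jig [ 0.5 -0.2 -0.2] w -0.1 yaw -0.5469 tilt [0.014 0.007] t 8.85
```

View pics/w9.png

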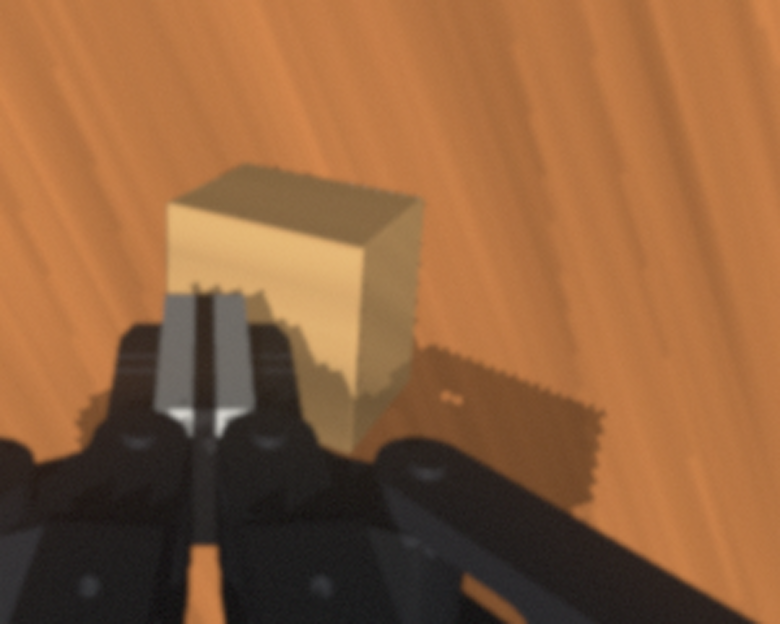

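Call:
{"api": "play_rows", "payload": {
  "targets": [
    [0.3,0,0,0,0],
    [0.6,0,0.01,-0.03,0],
    [0.7,0,0.03,-0.07,0],
    [0.7,0,0.035,-0.09,0],
    [0.7,0,0.035,-0.09,0],
    [0.7,0,0.035,-0.09,0]
  ]
}}

```text
time_s: 9.5
position: [0.6123, 0.2177, 0.1339]
ee_rot: [-3.065, 0.643, -0.02]
contact_force: [-0.3, -0.2, -1.2]
gripper_width: 0.0598
```

```bash
python3 - <<'E'
from h import *
wherej(); shot('wrist','w10')
E
```

```text
jig mm [ 98.12 270.69 133.87] F jig [-0.3 -0.1 -1.2] w 59.8 yaw -0.5469 tilt [0.015 0.008] t 9.5
```

View pics/w10.png

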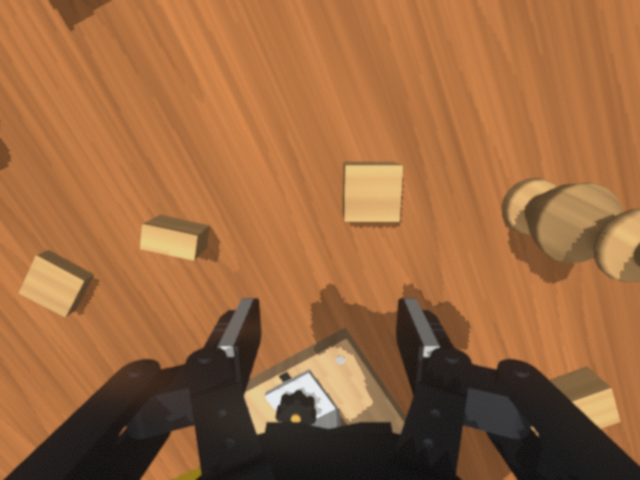

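```bash
python3 - <<'E'
from h import *
d=np.load('pics/w10.npz'); K,T=d['K'],d['T']
im=cv2.imread('pics/w10_full.png'); cv2.imwrite('pics/c10.png',cv2.resize(im[150:240,330:420],None,fx=6.6,fy=6.6,interpolation=cv2.INTER_CUBIC))
c=np.array([[344,164],[403,164],[402,222],[344,222]])-.5
w=ray(c,K,T,.03); print(np.linalg.norm(np.diff(w,axis=0),axis=1)); m=w.mean(0)
e=(w[1]+w[2]-w[0]-w[3]); yaw=np.arctan2(e[1],e[0]); print(m,yaw)
np.save('half.npy',[m[0],m[1],yaw])
go(m[0],m[1],.07,yaw); go(m[0],m[1],.014,yaw)
E
```

```text
[0.04039245 0.04101889 0.04173708]
[0.6555571  0.23603349 0.03      ] -0.4153074002348043
d [ 0.0324 -0.0337  0.0632] turn 0.0021 j6 0.6734346146849258 pos [0.6115 0.2177 0.1325] yaw -0.4132 t 9.55
d [ 0.032  -0.0331  0.1192] turn 0.0021 j6 0.6734346146849258 pos [0.6115 0.2177 0.1325] yaw -0.4132 t 9.55
```

View pics/c10.png

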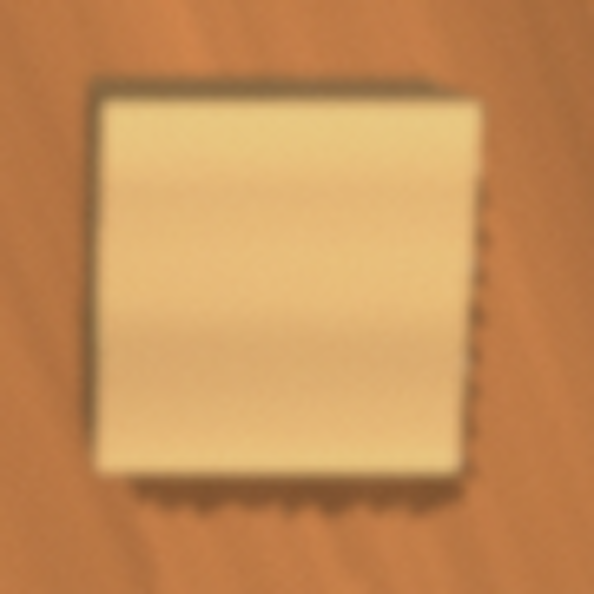

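Call:
{"api": "play_rows", "payload": {
  "targets": [
    [0.75,0.02,-0.02,0.03,0],
    [0.75,0.032,-0.0335,0.06,0],
    [0.75,0.032,-0.0335,0.075,0],
    [0.75,0.032,-0.0335,0.095,0],
    [0.75,0.032,-0.0335,0.11,0],
    [0.75,0.032,-0.0335,0.119,0],
    [0.75,0.032,-0.0335,0.119,0],
    [0.3,0.032,-0.0335,0.119,0],
    [0.3,0.032,-0.0335,0.119,0],
    [0.3,0.032,-0.0335,0.119,0],
    [0.3,0.032,-0.0335,0.119,0],
    [0.3,0.032,-0.0335,0.119,0]
  ],
  "newtons": 30
}}

```text
time_s: 10.75
position: [0.6569, 0.2367, 0.0159]
ee_rot: [-3.064, 0.642, -0.02]
contact_force: [-0.4, -0.0, 6.8]
gripper_width: 0.0395
```

```bash
python3 - <<'E'
from h import *
h=np.load('half.npy'); go(h[0],h[1],.014,h[2]); wherej(); shot('wrist','w11')
E
```

```text
d [-0.001   0.0012  0.0019] turn 0.0021 j6 0.6824868702891396 pos [0.6569 0.2367 0.0159] yaw -0.4132 t 10.75
jig mm [144.81 283.56  15.9 ] F jig [-0.4  0.   6.8] w 39.5 yaw -0.5467 tilt [0.015 0.008] t 10.75
```

View pics/w11.png

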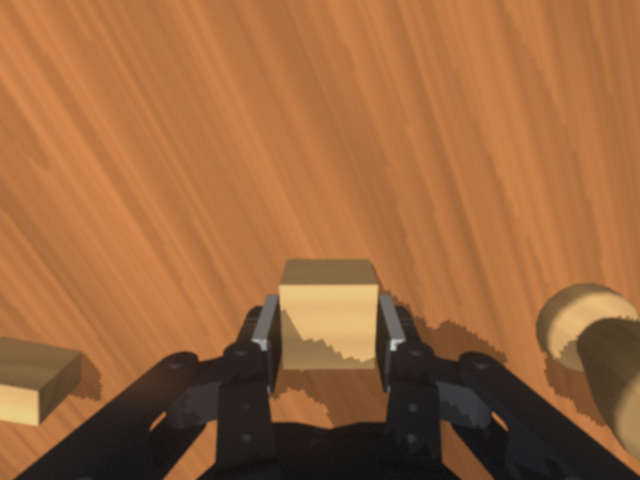

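Call:
{"api": "play_rows", "payload": {
  "targets": [
    [0.3,0,0,-0.02,0],
    [0.3,0,0,-0.06,0],
    [0.3,0,0,-0.1,0],
    [0.3,0,0,-0.11,0],
    [0.3,0,0,-0.11,0]
  ]
}}

```text
time_s: 11.3
position: [0.6572, 0.2364, 0.1294]
ee_rot: [-3.062, 0.642, -0.028]
contact_force: [-0.7, -0.1, -1.3]
gripper_width: 0.0394
```

```bash
python3 - <<'E'
from h import *
d=np.load('pics/w11.npz'); K,T=d['K'],d['T']
w=ray([[279,285],[379,285],[377,369],[281,369]],K,T,.03)
print(w, w.mean(0)-np.array([.6569,.2367,0])); 
M=R.from_rotvec(r.observe()['ee_rot']).as_matrix(); print(M.T@(w.mean(0)-np.array([.6569,.2367,.03])))
wherej(); goj(1,100,100)
E
```

```text
[[0.64628622 0.26170616 0.03      ]
 [0.68262782 0.24556233 0.03      ]
 [0.66747359 0.20888055 0.03      ]
 [0.62968014 0.22581261 0.03      ]] [-0.00038305 -0.00120959  0.03      ]
[ 1.34960090e-04  1.26145048e-03 -1.88883640e-05]
jig mm [145.01 283.17 129.4 ] F jig [-0.7 -0.1 -1.3] w 39.4 yaw -0.5467 tilt [0.02  0.009] t 11.3
d [-0.0282  0.2318  0.0252] turn -0.5467 j6 0.6825445085444155 pos [0.6572 0.2364 0.1294] yaw -0.4133 t 11.3
```

Call:
{"api": "play_rows", "payload": {
  "targets": [
    [0.3,-0.005,0.04,0,-0.12],
    [0.3,-0.01,0.08,0,-0.25],
    [0.3,-0.018,0.13,0,-0.38],
    [0.3,-0.024,0.18,0,-0.5],
    [0.3,-0.028,0.22,0,-0.547],
    [0.3,-0.0282,0.231,0,-0.547],
    [0.3,-0.0282,0.231,0,-0.547],
    [0.3,-0.0282,0.231,0.02,-0.547],
    [0.3,-0.0282,0.231,0.025,-0.547],
    [0.3,-0.0282,0.231,0.025,-0.547],
    [0.3,-0.0282,0.231,0.025,-0.547]
  ]
}}

```text
time_s: 12.4
position: [0.5392, 0.0372, 0.1]
ee_rot: [-3.126, -0.211, -0.031]
contact_force: [0.1, 0.3, -0.6]
gripper_width: 0.039
```

```bash
python3 - <<'E'
from h import *
wherej(); goj(1,101.3,65); shot('wrist','w12')
E
```

```text
jig mm [  1.61 101.45 100.  ] F jig [ 0.1  0.3 -0.6] w 39.0 yaw 0.0012 tilt [0.019 0.009] t 12.4
d [-0.0013  0.0004  0.035 ] turn 0.0012 j6 -0.1707576622669925 pos [0.5392 0.0372 0.1   ] yaw 0.1347 t 12.4
```

View pics/w12.png

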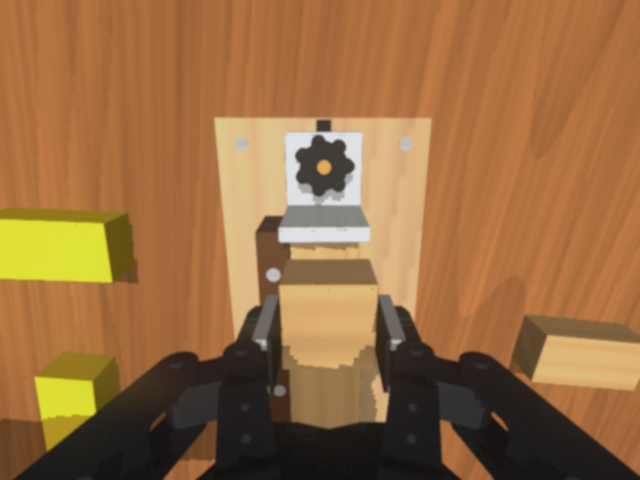

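Call:
{"api": "play_rows", "payload": {
  "targets": [
    [0.3,0,0,0.01,0],
    [0.3,0,0,0.022,0],
    [0.3,0,0,0.03,0],
    [0.3,0,0,0.034,0],
    [0.3,0,0,0.0355,0],
    [0.3,0,0,0.0355,0]
  ]
}}

```text
time_s: 13.05
position: [0.5402, 0.0373, 0.0648]
ee_rot: [-3.126, -0.211, -0.032]
contact_force: [-0.3, -0.5, -0.7]
gripper_width: 0.0391
```

```bash
python3 - <<'E'
from h import *
wherej(); shot('wrist','w13')
E
```

```text
jig mm [  2.63 101.44  64.82] F jig [-0.3 -0.4 -0.7] w 39.1 yaw 0.0009 tilt [0.02  0.009] t 13.05
```

View pics/w13.png

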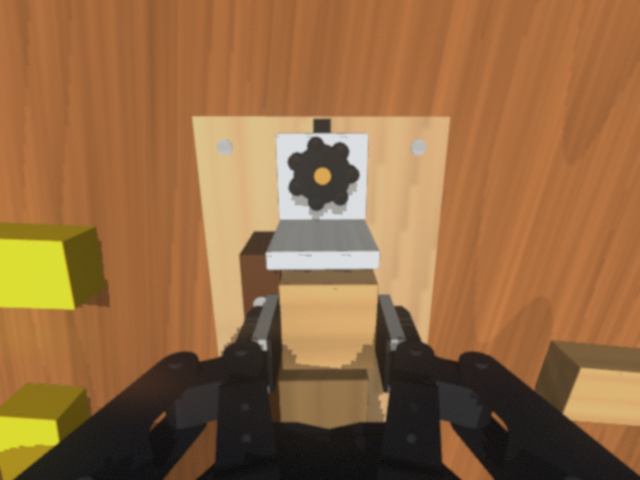

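Call:
{"api": "play_rows", "payload": {
  "targets": [
    [0.3,-0.001,0,0.001,0],
    [0.3,-0.002,0,0.001,0],
    [0.3,-0.003,0,0.001,0],
    [0.3,-0.004,0,0.001,0],
    [0.3,-0.004,0,0.001,0]
  ]
}}

```text
time_s: 13.6
position: [0.5377, 0.0369, 0.0646]
ee_rot: [-3.126, -0.21, -0.038]
contact_force: [4.7, 0.9, -3.5]
gripper_width: 0.0389
```

```bash
python3 - <<'E'
from h import *
wherej()
E
```

```text
jig mm [5.0000e-02 1.0135e+02 6.4620e+01] F jig [ 4.8  0.3 -3.5] w 38.9 yaw 0.0009 tilt [0.024 0.009] t 13.6
```

Call:
{"api": "play_rows", "payload": {
  "targets": [
    [0.65,0,0,0,0],
    [0.65,0.001,0,0,0],
    [0.65,0.001,0,0,0],
    [0.65,0.001,0,-0.02,0],
    [0.3,0.001,0,-0.05,0],
    [0,0.02,0.05,-0.09,0],
    [0,0.04,0.09,-0.1,0],
    [0,0.06,0.12,-0.1,0],
    [0,0.06,0.12,-0.1,0],
    [0,0.06,0.12,-0.1,0],
    [0,0.06,0.12,-0.1,0]
  ]
}}

```text
time_s: 14.7
position: [0.6101, -0.0743, 0.1646]
ee_rot: [-3.126, -0.211, -0.036]
contact_force: [0.4, 1.2, 0.2]
gripper_width: -0.0001
```

```bash
python3 - <<'E'
from h import *
wherej(); shot('wrist','w14'); goj(40,-46,60)
E
```

```text
jig mm [ 57.02 -18.46 164.62] F jig [0.6 1.2 0.2] w -0.1 yaw 0.0011 tilt [0.022 0.01 ] t 14.7
d [-0.0195  0.0286  0.1041] turn 0.0017 j6 -0.35058334872995506 pos [ 0.61   -0.074   0.1648] yaw 0.1352 t 14.75
```

View pics/w14.png

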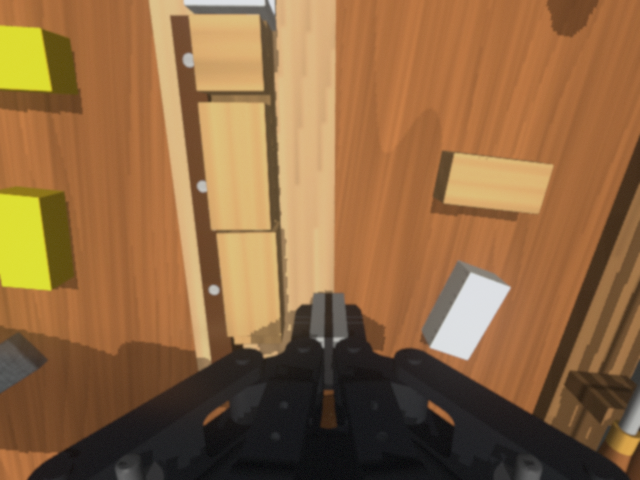

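Call:
{"api": "play_rows", "payload": {
  "targets": [
    [0,-0.01,0.02,0.03,0],
    [0,-0.0195,0.0286,0.06,0],
    [0,-0.0195,0.0286,0.09,0],
    [0,-0.0195,0.0286,0.104,0],
    [0,-0.0195,0.0286,0.104,0],
    [0,-0.0195,0.0286,0.104,0],
    [0,-0.0225,0.0286,0.104,0],
    [0,-0.0255,0.0286,0.104,0],
    [0,-0.0285,0.0286,0.104,0],
    [0,-0.0305,0.0286,0.104,0],
    [0,-0.0305,0.0286,0.104,0]
  ]
}}

```text
time_s: 15.85
position: [0.5901, -0.1053, 0.0637]
ee_rot: [-3.127, -0.212, -0.051]
contact_force: [8.9, 3.7, 5.3]
gripper_width: -0.0003
```

```bash
python3 - <<'E'
from h import *
wherej(); shot('wrist','w15')
E
```

```text
jig mm [ 33.07 -46.56  63.65] F jig [9.3 2.5 5.3] w -0.3 yaw 0.0018 tilt [0.032 0.009] t 15.85
```

View pics/w15.png

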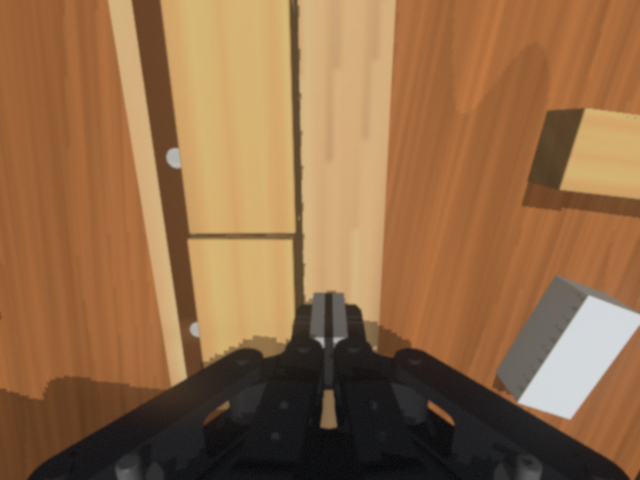

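Call:
{"api": "play_rows", "payload": {
  "targets": [
    [0,0.004,0,0,0],
    [0,0.01,0,-0.02,0],
    [0,0.01,0.02,-0.04,0],
    [0,-0.01,0.05,-0.04,0],
    [0,-0.033,0.066,-0.04,0],
    [0,-0.033,0.066,-0.03,0],
    [0,-0.033,0.066,-0.01,0],
    [0,-0.033,0.066,-0.002,0],
    [0,-0.033,0.066,-0.002,0],
    [0,-0.033,0.066,-0.002,0]
  ]
}}

```text
time_s: 16.9
position: [0.5664, -0.1748, 0.0644]
ee_rot: [-3.127, -0.213, -0.051]
contact_force: [0.5, 0.1, 1.4]
gripper_width: 0.0001
```

```bash
python3 - <<'E'
from h import *
wherej(); shot('wrist','w16')
E
```

```text
jig mm [   0.39 -112.26   64.39] F jig [0.5 0.  1.4] w 0.1 yaw 0.0023 tilt [0.032 0.01 ] t 16.9
```

View pics/w16.png

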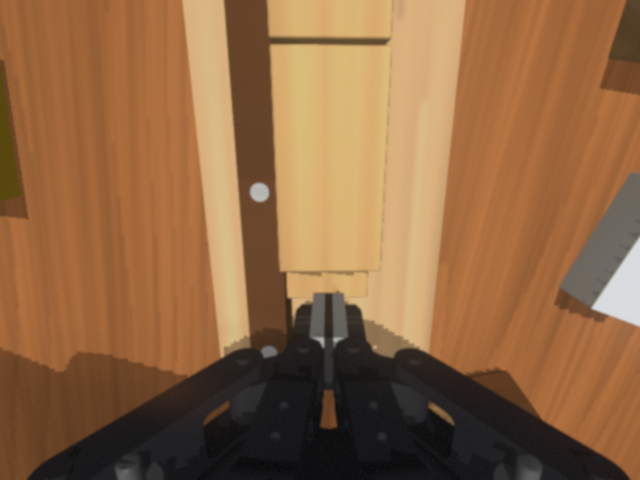

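Call:
{"api": "play_rows", "payload": {
  "targets": [
    [0,0,-0.006,0.001,0],
    [0,0,-0.012,0.001,0],
    [0,0,-0.015,0.001,0],
    [0,0,-0.018,0.001,0],
    [0,0,-0.02,0.001,0],
    [0,0,-0.022,0.001,0],
    [0,0,-0.022,0.001,0]
  ]
}}

```text
time_s: 17.65
position: [0.5639, -0.153, 0.0641]
ee_rot: [-3.127, -0.213, -0.052]
contact_force: [0.2, -0.8, 0.6]
gripper_width: -0.0004
```

```bash
python3 - <<'E'
from h import *
wherej(); shot('wrist','w17')
E
```

```text
jig mm [  0.8  -90.35  64.09] F jig [ 0.1 -0.8  0.6] w -0.4 yaw 0.0024 tilt [0.033 0.009] t 17.65
```

View pics/w17.png

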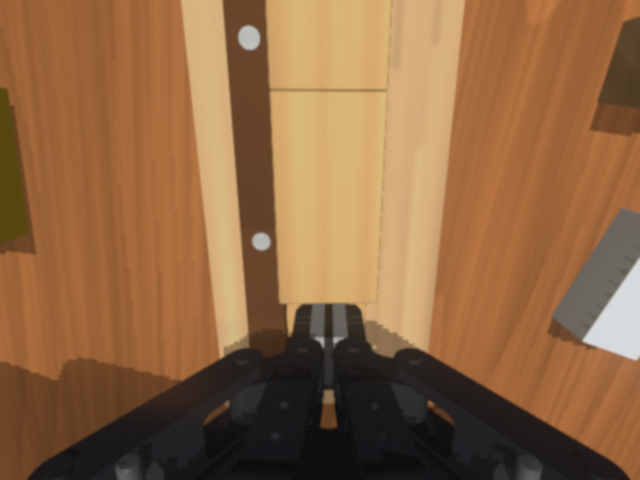

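Call:
{"api": "play_rows", "payload": {
  "targets": [
    [0,0,-0.001,0,0],
    [0,0,-0.002,0,0],
    [0,0,-0.003,0,0],
    [0,0,-0.004,0,0],
    [0,0,-0.005,0,0],
    [0,0,-0.005,0,0]
  ]
}}

```text
time_s: 18.3
position: [0.5632, -0.1482, 0.064]
ee_rot: [-3.127, -0.213, -0.052]
contact_force: [1.4, -3.5, -0.1]
gripper_width: -0.0004
```

```bash
python3 - <<'E'
from h import *
wherej()
E
```

```text
jig mm [  0.7  -85.48  63.97] F jig [ 0.9 -3.7 -0.1] w -0.4 yaw 0.0024 tilt [0.033 0.009] t 18.3
```

Call:
{"api": "play_rows", "payload": {
  "targets": [
    [0,0,-0.001,0,0],
    [0,0,-0.002,0,0],
    [0,0,-0.002,0,0]
  ]
}}

```text
time_s: 18.6
position: [0.5634, -0.1481, 0.0645]
ee_rot: [-3.13, -0.213, -0.054]
contact_force: [-0.8, -9.2, -0.0]
gripper_width: 0.0001
```

```bash
python3 - <<'E'
from h import *
wherej()
E
```

```text
jig mm [  0.97 -85.37  64.55] F jig [-2. -9. -0.] w 0.1 yaw 0.0021 tilt [0.034 0.006] t 18.6
```

Call:
{"api": "play_rows", "payload": {
  "targets": [
    [0,0,0.005,0,0],
    [0,0,0.012,0,0],
    [0,0,0.012,-0.03,0],
    [0,0.02,-0.03,-0.07,0],
    [0,0.05,-0.075,-0.09,0],
    [0,0.06,-0.11,-0.09,0],
    [0,0.06,-0.12,-0.09,0],
    [0,0.06,-0.12,-0.09,0],
    [0,0.06,-0.12,-0.09,0]
  ]
}}

```text
time_s: 19.5
position: [0.6029, -0.0219, 0.1558]
ee_rot: [-3.13, -0.214, -0.051]
contact_force: [-0.3, -0.8, -0.1]
gripper_width: -0.0001
```

```bash
python3 - <<'E'
from h import *
wherej(); shot('wrist','w18'); goj(42,105,60); goj(42,45,60)
E
```

```text
jig mm [ 56.83  34.39 155.79] F jig [-0.4 -0.8 -0.1] w -0.1 yaw 0.0029 tilt [0.032 0.006] t 19.5
d [-0.0177 -0.0711  0.0953] turn 0.0017 j6 -0.26558063843888774 pos [ 0.6028 -0.0226  0.1557] yaw 0.1351 t 19.55
d [-0.0178 -0.0111  0.0952] turn 0.0017 j6 -0.26558063843888774 pos [ 0.6028 -0.0226  0.1557] yaw 0.1351 t 19.55
```

View pics/w18.png

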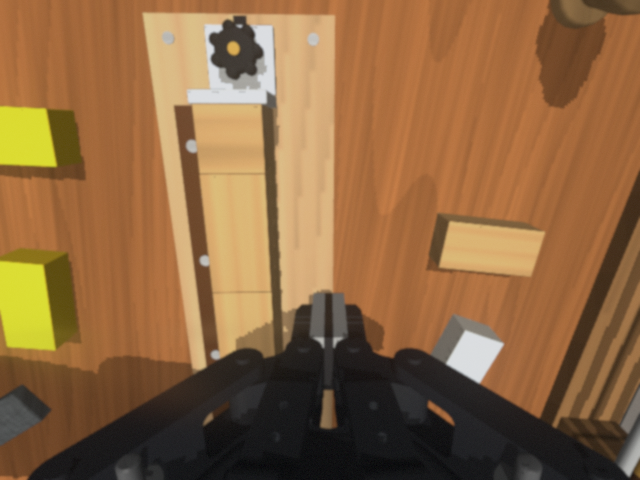

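Call:
{"api": "play_rows", "payload": {
  "targets": [
    [0,-0.005,-0.04,0.03,0],
    [0,-0.0175,-0.071,0.06,0],
    [0,-0.0175,-0.071,0.085,0],
    [0,-0.0175,-0.071,0.095,0],
    [0,-0.0175,-0.071,0.095,0],
    [0,-0.0175,-0.071,0.095,0],
    [0,-0.0205,-0.071,0.095,0],
    [0,-0.0235,-0.071,0.095,0],
    [0,-0.0265,-0.071,0.095,0],
    [0,-0.028,-0.071,0.095,0],
    [0,-0.028,-0.071,0.095,0]
  ]
}}

```text
time_s: 20.65
position: [0.5707, 0.0444, 0.062]
ee_rot: [-3.131, -0.212, -0.06]
contact_force: [4.8, -0.1, 3.5]
gripper_width: -0.0001
```

```bash
python3 - <<'E'
from h import *
wherej()
E
```

```text
jig mm [ 33.8  104.4   62.03] F jig [ 4.8 -0.7  3.5] w -0.1 yaw 0.0016 tilt [0.038 0.006] t 20.65
```

Call:
{"api": "play_rows", "payload": {
  "targets": [
    [0,0.004,0,0,0],
    [0,0.008,0,-0.002,0],
    [0,0.008,0.03,-0.002,0],
    [0,0.008,0.06,-0.002,0],
    [0,0.008,0.06,-0.002,0],
    [0,0.008,0.06,-0.002,0],
    [0,0.005,0.06,-0.002,0],
    [0,0.002,0.06,-0.002,0],
    [0,-0.001,0.06,-0.002,0],
    [0,-0.003,0.06,-0.002,0],
    [0,-0.003,0.06,-0.002,0]
  ]
}}

```text
time_s: 21.75
position: [0.5779, -0.0144, 0.0658]
ee_rot: [-3.13, -0.213, -0.068]
contact_force: [6.2, 3.5, 3.1]
gripper_width: -0.0002
```

```bash
python3 - <<'E'
from h import *
wherej()
E
```

```text
jig mm [33.08 45.15 65.83] F jig [6.7 2.6 3.1] w -0.2 yaw 0.0025 tilt [0.043 0.006] t 21.75
```

Call:
{"api": "play_rows", "payload": {
  "targets": [
    [0,0.004,0,0,0],
    [0,0.008,0,0,0],
    [0,0.008,0.04,0,0],
    [0,0.008,0.08,0,0],
    [0,0.008,0.08,0,0],
    [0,0.008,0.08,0,0],
    [0,0.005,0.08,0,0],
    [0,0.002,0.08,0,0],
    [0,-0.001,0.08,0,0],
    [0,-0.003,0.08,0,0],
    [0,-0.003,0.08,0,0]
  ]
}}

```text
time_s: 22.85
position: [0.5881, -0.0928, 0.0678]
ee_rot: [-3.13, -0.215, -0.077]
contact_force: [7.1, 4.0, 3.9]
gripper_width: 0.0001
```

```bash
python3 - <<'E'
from h import *
wherej()
E
```

```text
jig mm [ 32.74 -33.88  67.76] F jig [7.5 3.  3.9] w 0.1 yaw 0.0037 tilt [0.049 0.007] t 22.85
```

Call:
{"api": "play_rows", "payload": {
  "targets": [
    [0,0.005,0,0,0],
    [0,0.01,0,-0.02,0],
    [0,0.01,0.03,-0.03,0],
    [0,-0.01,0.06,-0.03,0],
    [0,-0.033,0.071,-0.03,0],
    [0,-0.033,0.071,-0.02,0],
    [0,-0.033,0.071,0.0,0],
    [0,-0.033,0.071,0.003,0],
    [0,-0.033,0.071,0.003,0],
    [0,-0.033,0.065,0.003,0],
    [0,-0.033,0.06,0.003,0],
    [0,-0.033,0.06,0.003,0]
  ]
}}

```text
time_s: 24.05
position: [0.5643, -0.1558, 0.0639]
ee_rot: [-3.13, -0.217, -0.079]
contact_force: [0.2, -1.1, 0.5]
gripper_width: 0.0
```

```bash
python3 - <<'E'
from h import *
wherej()
E
```

```text
jig mm [  0.76 -93.15  63.89] F jig [ 0.1 -1.1  0.5] w 0.0 yaw 0.0047 tilt [0.05  0.007] t 24.05
```

Call:
{"api": "play_rows", "payload": {
  "targets": [
    [0,0,-0.003,0,0],
    [0,0,-0.006,0,0],
    [0,0,-0.007,0,0],
    [0,0,-0.008,0,0],
    [0,0,-0.009,0,0],
    [0,0,-0.0105,0,0],
    [0,0,-0.0105,0,0]
  ]
}}

```text
time_s: 24.75
position: [0.5636, -0.1481, 0.0648]
ee_rot: [3.132, 0.216, 0.082]
contact_force: [1.2, -12.3, -0.5]
gripper_width: -0.0003
```

```bash
python3 - <<'E'
from h import *
wherej()
E
```

```text
jig mm [  1.16 -85.4   64.78] F jig [ -0.4 -12.3  -0.5] w -0.3 yaw 0.0041 tilt [0.052 0.002] t 24.75
```

Call:
{"api": "play_rows", "payload": {
  "targets": [
    [0,0,0.005,0,0],
    [0,0,0.014,0,0],
    [0,0,0.014,-0.04,0],
    [0,0.0,0.014,-0.08,0],
    [0,0.0,-0.01,-0.1,0],
    [0,0,-0.05,-0.1,0],
    [0,0,-0.06,-0.1,0],
    [0,0,-0.06,-0.1,0],
    [0,0,-0.06,-0.1,0]
  ]
}}

```text
time_s: 25.65
position: [0.55, -0.0894, 0.1638]
ee_rot: [3.132, 0.217, 0.081]
contact_force: [0.5, 0.1, 0.7]
gripper_width: -0.0004
```

```bash
python3 - <<'E'
from h import *
wherej(); shot('wrist','w19')
im=cv2.imread('pics/w19_full.png'); cv2.imwrite('pics/c19.png',cv2.resize(im[0:300,230:430],None,fx=2,fy=2,interpolation=cv2.INTER_CUBIC))
d=np.load('pics/w19.npz');K,T=d['K'],d['T']
def show(P): print(proj(to_w(J,np.array(P)/1000)+[0,0,JP[3]],K,T).round(1))
show([[-20,125,78],[20,125,78],[-20,85,78],[20,85,78],[-20,5,78],[20,5,78],[-20,-75,78],[20,-75,78],[-23,125,74.5],[23,125,74.5],[65,185,18],[-65,185,18]])
E
```

```text
jig mm [ -4.5  -25.39 163.83] F jig [0.5 0.1 0.7] w -0.4 yaw 0.0047 tilt [0.051 0.002] t 25.65
[[293.7 -14.6]
 [366.8 -12.9]
 [295.6  66.5]
 [364.1  67.4]
 [298.6 201.9]
 [359.6 201.5]
 [301.  310.5]
 [356.  309.3]
 [288.6 -12.4]
 [371.1 -10.5]
 [424.  -85.7]
 [224.9 -92.5]]
```

View pics/w19.png

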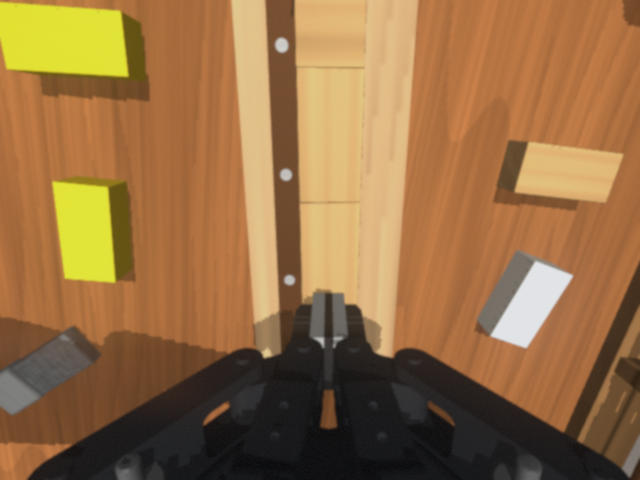

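View pics/c19.png

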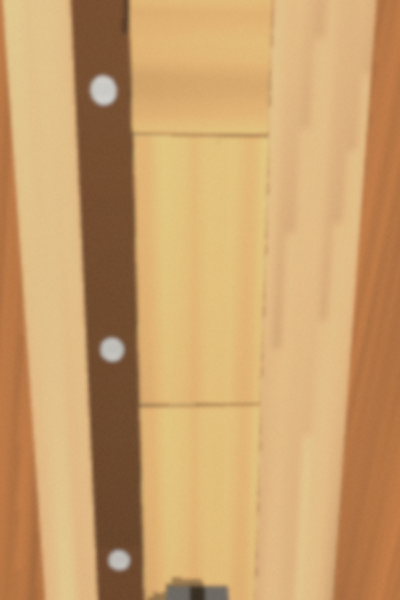

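Call:
{"api": "play_rows", "payload": {
  "targets": [
    [0,0.005,-0.04,0,0],
    [0,0.005,-0.085,0,0],
    [0,0.005,-0.1,0,0],
    [0,0.005,-0.1,0,0],
    [0,0.005,-0.1,0,0]
  ]
}}

```text
time_s: 26.2
position: [0.5415, 0.009, 0.1634]
ee_rot: [3.131, 0.216, 0.08]
contact_force: [0.7, -0.1, 0.1]
gripper_width: -0.0004
```

```bash
python3 - <<'E'
from h import *
wherej(); shot('wrist','w20',(260,400,20,240),2.7)
d=np.load('pics/w20.npz');K,T=d['K'],d['T']
def show(P): print(((proj(to_w(J,np.array(P)/1000)+[0,0,JP[3]],K,T)-[260,20])*2.7).round(1))
show([[-20,125,78],[20,125,78],[-20,85,78],[20,85,78],[-20,5,78],[20,5,78],[-23,125,74.5],[23,125,74.5],[-20,125,56],[-20,85,56]])
E
```

```text
jig mm [1.6000e-01 7.3260e+01 1.6337e+02] F jig [ 0.7 -0.2  0.1] w -0.4 yaw 0.0041 tilt [0.051 0.002] t 26.2
[[ 82.1 401.9]
 [252.5 401.5]
 [ 86.9 565.7]
 [248.2 564. ]
 [ 95.2 845.5]
 [240.8 841.9]
 [ 70.1 400. ]
 [263.3 399.6]
 [ 86.4 390.6]
 [ 90.6 541.8]]
```

View pics/w20.png

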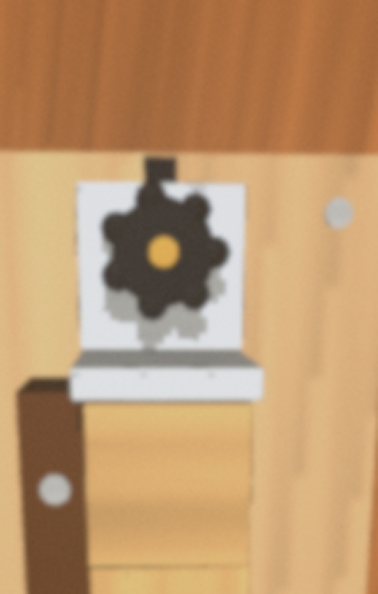

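```bash
python3 - <<'E'
from h import *
shot('side','s2',(220,420,190,350),3.7)
E
```

```text
(no output)
```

View pics/s2.png

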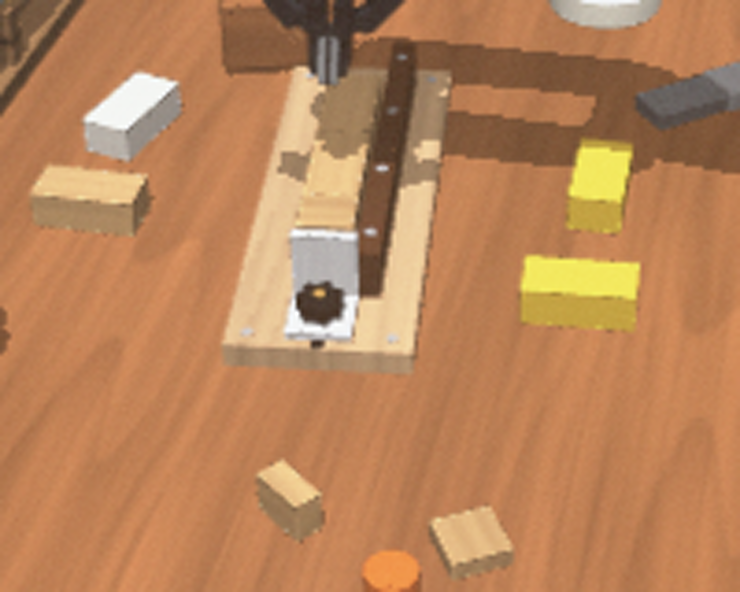

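The side view shows the course closed behind the stop, the stop in place, the offcuts where they were, and the gripper well clear of everything. I'm handing it in.

```bash
python3 -c "
from cell import r
print(r.finish_job())"
```

```text
the job is handed in; nothing more can be done
None
```

The second course is laid and the job is handed in at about 26 s of the 70 s allowed. `finish_job` gave no verdict.

**What I did:**
- Gripped the long block next to the stop, slid it away from the stop with the other long block ahead of it, and pressed it to the fence.
- Tipped the half block flat, away from the other offcuts, and set it in the gap by the stop.
- Pressed all three blocks to the fence with shut fingers and closed the row from the free end.

**Last checks:**
- **Closing push:** it stopped at the same place twice, with about 9 N and then 12 N, well under the stop's 25 N.
- **Fence:** pushing each block against the fence stopped the tool within about 1 mm of the same distance out (32.7 to 33.8 mm).
- **Joints and stop:** in the wrist pictures the half block's corners, both joints and the stop edge were within about 1 px of where they should be (roughly 0.5 mm). I measured the flatness of the course by eye only. The far end of the second long block was hidden by the gripper in the last close view.
- **Bystanders:** the side picture shows the offcuts and spare block in view where they started. I did not re-measure the glue, finial, tape or brush, but no move came near them.

**What disagreed:**
- The first jig estimates from the side and top cameras differed by about 7 mm, so I worked from the wrist camera.
- The tool's tilt crept up to about 0.05 rad over the run. It was about 0.02 rad while the half block was being placed, and the last moves were made with shut fingers only.
- While tipping the half block the tool met 18 N, so I raised it a little.

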